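Load the big cell into the radio's battery bay

ROBOT

A 6-joint arm with a two-finger parallel gripper is mounted at the origin on the work surface. World frame = base frame: x ahead of the robot, y to its left, z up, the work surface at z = 0. Lengths are in mm, angles in rad, forces in N, time in s.
With the tool pointing down it reaches from about 325 to 875 mm from the base axis. Payload 4.4 kg.
Tool frame: the origin (TCP) lies on the centre line of the jaws, within the pads' length; the fingertips stand ahead of it and the grasp point (between the pads) lies 6 mm ahead of it (ctrl.tcp_to_tips is the z of the fingertips in the tool frame, in mm); z points along the fingers, y is the direction in which the jaws open and shut (so a half turn about z gives the same grasp; the last joint's range is limited). The gripper opens to 85 mm and grips with 20 to 120 N. Pads are 22 mm wide; open, the fingers measure 114 mm over their backs; the gripper's body (76 mm by 85 mm) begins 54 mm behind the grasp point. The pads swing forward as they close: fully open they stand 13 mm farther back than shut.
Start: joints at [1.125, 0.207, 1.542, -0, 1.393, -0.15], TCP at [167.075, 550.194, 256.282] pointing down, gripper open.
Joint ranges: [-2.73, 2.73], [-0.86, 2.22], [0.23, 2.46], [-1.11, 4.25], [0.08, 2.63], [-2.82, 2.82]. Speed limits (rad/s): [2.79, 2.79, 3.14, 3.14, 3.14, 3.14].

INTERFACE

Orientations are given as a 3x3 rotation matrix whose columns are the frame's x, y, z axes.
In Python, from plant import ctrl, sensors, optics gives the robot as it stands. Calls block until the motion is done:
- ctrl.move_ptp(position, orientation): joint-space move of the TCP to a pose.
- ctrl.move_l(position, rot=None, vel=150, threshold=None): straight line of the TCP; rot=None keeps the orientation; vel is the mean speed in mm/s. With threshold (N) it stops when the force on the tool has changed by that much, and returns True; else False.
- ctrl.set_joints(angles): joint-space move.
- ctrl.gripper_to(opening, force=None): finger opening in mm; force is the grip in N (None keeps the last); returns when the fingers have stopped.
- ctrl.hold(seconds).
- ctrl.solve_ik(position, orientation): joint angles nearest the present ones, or None.
- sensors.read_state(): the state.
- optics.grab_frame(name): name is "scene" or "top" or "wrist"; returns (picture, depth): 420x560x3 uint8, red, green, blue; 420x560 float32, mm along the optical axis (not along the pixel's ray), 0 where there is no reading.
- optics.camera_params(name): a dict with "mtx" (3x3 intrinsics, pixels), "R" (3x3) and "t" (3): a world point X has camera coordinates R X + t; the wrist camera has in their place "T_tool_cam" (4x4, takes a point from camera to tool coordinates, whose origin is the TCP and whose axes are the flange's). Camera axes: x right, y down, z forward; pixel columns grow to the right and rows downward; lengths in mm; the calibration is good to about 2 mm. A picture is of the moment at which its call begins: read the wrist's pose just before it. camera_params takes no time and is no camera call.
A pose or a line that the arm cannot do raises ctrl.MotionError and nothing moves.
- ctrl.finish_job(): hands the job in, once; it reports no verdict.
The state is a dict: "t": time; "q": joint angles; "qvel": joint speeds; "tau": joint torques, N m; "eef_pos": TCP position; "eef_rot": TCP orientation; "force": force on the tool from outside, world axes, zero at the start; "wrist_torque": the same for the moment, N m; "grip_width": finger opening in mm.
Only numpy, scipy, OpenCV 4.12 (cv2) and the standard library are available. Lean on these libraries where they do the work, as an engineer would, in place of code of your own. Each camera call takes 0.05 s, during which the arm holds its last target. There are 200 camera calls.

TASK

The radio lies on its face with its back cover off. Take the big battery cell from the tray, tuck its flat end under the tongue and push the spring contact back with it while the button end is still raised, then tip the button end down behind the end stop until the cell lies flat on the bay floor, ease it out until its button rests against the end stop, and only then let go, so that the spring does not snap it there. Do it gently: do not ram the spring against its stop and do not force the cell down over the end stop or into the radio, and leave everything else as it is.

Things in the scene. Friction and masses are not known exactly. Their poses are not given: they have to be found in the camera images.
- cell_centre (a point): Centre of the big cell: a steel cylinder with a dark jacket, 33 mm diameter, 61.5 mm long over all, of which the last 2 mm is the 10 mm wide contact button; about 0.14 kg. Its x axis runs along the cell towards the button. It starts lying level in a groove of the tray, its axis 22.5 mm above the table, the button pointing within 0.8 rad of the bay's x axis.
- cell_button (a point): Outer face of the big cell's contact button, 30.75 mm from the cell's centre along its x axis.
- tray_top (a point): Middle of the white plastic tray's upper face, 6 mm above the table; the tray (85 x 150 mm, fixed) has two grooves along its x axis at y = +42 and -42 mm, with side ribs reaching 12 mm above the table. One holds the big cell, the other a smaller cell.
- bay (a point): Middle place of the seated cell's centre in the radio's battery bay, 16.5 mm above the bay floor, which is 40 mm above the table. x: level, from the spring contact to the end stop; z: up. End stop: 20 mm high above the floor, 44 mm wide, 6 mm thick, square-edged; its inner face is screw-set anywhere from x = +27.25 to +34.25 mm: see or feel. Side ribs 28 mm apart, 6 mm high, x = -20 to +26.
- tongue (a point): Lower front edge of the plastic tongue over the spring contact, 26 mm from the seated cell's centre towards the spring, 39 mm above the bay floor; 20 mm wide, 4 mm thick. The flat end must slip in below it. Spring housing behind it: 44 mm wide, 43 mm high, 49 to 63 mm from that centre. Around the bay the fixed radio is flat, 170 x 200 mm, with a 6 mm rim.
- contact_face (a point): Middle of the spring contact's flat steel face, 24 mm wide, from 3 to 35 mm above the bay floor, looking along the bay's +x. Free, it stands 25.25 mm from the seated cell's centre, so the free bay is 52.5 to 59.5 mm long, shorter than the cell.
- contact (a joint): How far the spring contact is pushed in along the bay's -x, m: 0 free, 0.020 at its stop. Force 2.4 N at 0 plus 0.8 N per mm: 4 to 10 N with the cell seated, 18.4 N at the stop. A cell raised 25 degrees at the button end must push it in about 9 mm (end stop set farthest) to 16 mm (set nearest) for the button end to clear the end stop.
- small_cell: Smaller cell, 26 mm diameter, 50 mm long, in the tray's other groove; not to be moved. Origin at its centre.
- thumbscrew: Steel thumbscrew, 16 mm wide, 12 mm high, standing on the radio near a corner; not to be moved.
- cover: Radio's back cover, 100 x 150 x 4 mm, lying aside; not to be moved.
- pills_a: White jar, 42 mm wide, 70 mm high; not to be moved.
- tape: Roll of tape lying flat, 90 mm wide, 24 mm high; not to be moved.
- mug: Mug, 80 mm wide, 85 mm high; not to be moved.
- screwdriver: Screwdriver lying down; not to be moved.
- rice_bowl: Bowl, 130 mm wide, 60 mm high; not to be moved.
Mind the look-alikes: they are no part of the job. Leave any yellow look-alike of the part that bears cell_centre alone.

How it is judged:
By the outcome, as a careful person would: the job done as asked, in the order asked, and still so for the second after the job is handed in, with the robot touching nothing.
It also fails if it takes over 72 s, if anything falls off the work surface, if the arm or the gripper's body presses on something with over 40 N, if the wrist force passes 120 N, or if a joint passes its speed limit or range.

## Working session

There is one attempt and no reset: what is moved stays moved. The work goes in short steps, each a Python script; the robot and the scene stay as the last script left them, time stands still between calls to the robot, and variables do not carry over. Pictures are saved under pics/ and viewed, about 8 in all and at most 12, crops included, and the job is handed in when it is done.

```bash
ls; mkdir -p pics; python3 - <<'E'
from plant import ctrl,sensors,optics
import cv2,numpy as np
for n in ("scene","top"):
    p,d=optics.grab_frame(n); np.savez(f"pics/{n}.npz",p=p,d=d)
    cv2.imwrite(f"pics/{n}.png",p[:,:,::-1]); c=optics.camera_params(n); print(n,c["mtx"].round(1).tolist(),c["R"].round(3).tolist(),c["t"])
print(sensors.read_state(),ctrl.tcp_to_tips)
E
```

```text
pics
scene [[443.3, 0.0, 280.8], [0.0, 443.3, 202.7], [0.0, 0.0, 1.0]] [[-0.668, 0.744, 0.008], [0.64, 0.58, -0.504], [-0.379, -0.332, -0.864]] [ 421.85261761 -340.1631349  1478.32408576]
top [[451.5, 0.0, 282.4], [0.0, 451.5, 208.9], [0.0, 0.0, 1.0]] [[0.005, -1.0, 0.01], [-0.997, -0.006, -0.072], [0.072, -0.01, -0.997]] [  -8.58403603  638.93668877 1483.96801972]
{'t': 0.1, 'q': array([ 1.12548021e+00,  2.07357540e-01,  1.54283447e+00,  1.40390168e-05,
        1.39354563e+00, -1.50505949e-01]), 'qvel': array([ 5.30240933e-04, -7.70045986e-04, -2.62065532e-03, -2.90437732e-03,
       -3.94903710e-05, -2.65261486e-04]), 'tau': array([ 1.62125230e-04, -3.84095514e+01, -2.92548233e+01, -1.33965596e-04,
        4.88050500e-03, -1.92692335e-05]), 'eef_pos': array([166.79643388, 549.59327177, 255.21784008]), 'eef_rot': array([[-9.56856437e-01,  2.90559601e-01, -9.36410086e-04],
       [ 2.90560917e-01,  9.56854550e-01, -1.92984413e-03],
       [ 3.35273509e-04, -2.11866795e-03, -9.99997699e-01]]), 'force': array([ 0.01085569, -0.27904037, -0.45111682]), 'wrist_torque': array([-0.00291297,  0.02006832,  0.00356637]), 'grip_width': 85.43895210849463} 25.0
```

View pics/top.png

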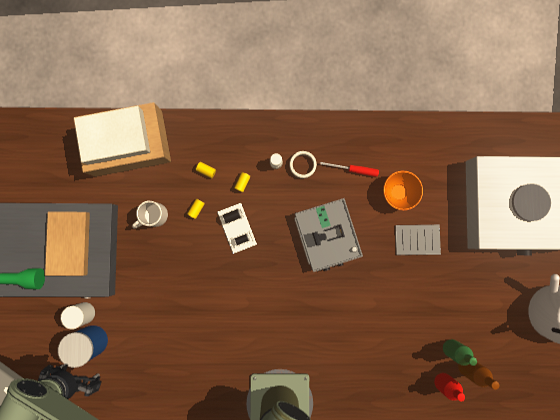

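View pics/scene.png

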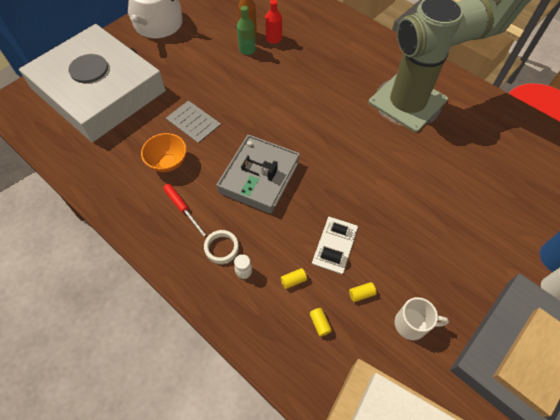

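The top view shows the tray at (237,228), with a larger dark cell at (233,215) and a smaller one at (241,239). The radio is at (327,235). The candidates are the dark big cell (233,215), the dark small cell (241,239) and the yellow look-alikes at (205,170), (242,182) and (196,209). By the description I choose (233,215), and I'll check it in a wrist close-up.

```bash
cat > h.py <<'E'
from plant import ctrl,sensors,optics
import cv2,numpy as np
def down(yaw,tilt=0):
    # tool z down, tool x along yaw; y=z cross x
    c,s=np.cos(yaw),np.sin(yaw); x=np.array([c,s,0]); z=np.array([0,0,-1.]); return np.c_[x,np.cross(z,x),z]
def ray(uv,K,R,t):
    d=R.T@np.linalg.inv(K)@np.array([uv[0],uv[1],1.]); return -R.T@t,d
def onz(uv,cam,z):
    o,d=ray(uv,*cam); return o+d*(z-o[2])/d[2]
def top(n="top"):
    c=optics.camera_params(n); return c["mtx"],np.array(c["R"]),np.array(c["t"])
def wristcam(s):
    c=optics.camera_params("wrist"); T=np.array(c["T_tool_cam"]); Rw=s["eef_rot"]@T[:3,:3]; o=s["eef_pos"]+s["eef_rot"]@T[:3,3]
    return c["mtx"],Rw.T,-Rw.T@o
def snap(name):
    s=sensors.read_state(); cam=wristcam(s); p,d=optics.grab_frame("wrist")
    np.savez(f"pics/{name}.npz",p=p,d=d,K=cam[0],R=cam[1],t=cam[2]); cv2.imwrite(f"pics/{name}.png",p[:,:,::-1]); return p,d,cam
def cloud(d,cam):
    v,u=np.mgrid[:d.shape[0],:d.shape[1]]; K,R,t=cam
    P=np.stack([(u-K[0,2])*d/K[0,0],(v-K[1,2])*d/K[1,1],d],-1)
    return (P-t)@R
E
python3 - <<'E'
from h import *
c=optics.camera_params("wrist"); print(np.array(c["T_tool_cam"]).round(3).tolist(),c["mtx"].round(1).tolist())
cam=top()
print("top cam",(-cam[1].T@cam[2]).round())
for uv,z in [((233,215),22),((241,239),20),((237,228),6),((327,235),46),((323,236),57),((354,249),58)]: print(uv,onz(uv,cam,z).round(1))
T=np.array(c["T_tool_cam"]); 
for name,uv,z in [("wt",(237,228),6),("wr",(327,235),46)]:
    P=onz(uv,cam,z); best=None
    for yaw in np.arange(-3,3.1,.3):
        R=down(yaw); o=R@T[:3,3]; zc=R@T[:3,2]; h=330
        pos=P-zc*h/abs(zc[2])-o
        q=ctrl.solve_ik(pos,R)
        if q is None: continue
        dq=np.abs(q-sensors.read_state()["q"]).max()
        if best is None or dq<best[0]: best=(dq,yaw,pos,R)
    print(name,best[:3]); 
    ctrl.move_ptp(best[2],best[3]); snap(name)
print(sensors.read_state()["t"])
a=[cv2.imread(f"pics/{n}.png") for n in("wt","wr")]
E
```

```text
[[0.001, -0.962, -0.272, 69.121], [1.0, 0.001, 0.0, -0.308], [0.0, -0.272, 0.962, -116.074], [0.0, 0.0, 0.0, 1.0]] [[310.1, 0.0, 279.4], [0.0, 310.1, 206.6], [0.0, 0.0, 1.0]]
top cam [ 530.   10. 1526.]
(233, 215) [617.7 159.6  22. ]
(241, 239) [538.1 132.1  20. ]
(237, 228) [575.  147.1   6. ]
(327, 235) [ 552.5 -151.3   46. ]
(323, 236) [ 549.  -137.1   57. ]
(354, 249) [ 507.4 -237.6   58. ]
wt (np.float64(0.9794833065425093), np.float64(1.7999999999999972), array([569.69418118, 170.89653224, 219.92614562]))
wr (np.float64(0.5233618132807585), np.float64(1.1999999999999975), array([ 561.55486752, -128.73606795,  259.92614562]))
3.3583
```

View pics/wt.png

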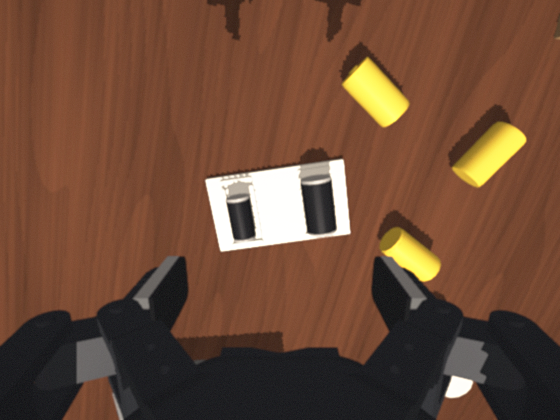

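View pics/wr.png

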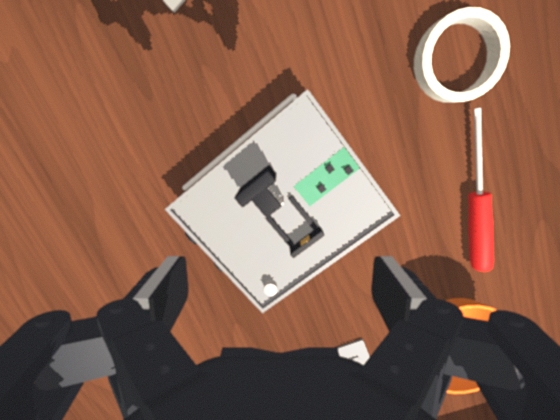

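The wt picture confirms the big cell: dark, at (318,205), larger than the small cell at (240,215). The yellow ones are apart from the tray. In wr the spring housing and tongue are at (256,188), the end stop at (304,240) and the thumbscrew at (270,290), so bay +x runs down and to the right. Next I'll take closer views of both.

```bash
cat >> h.py <<'E'
T=np.array(optics.camera_params("wrist")["T_tool_cam"])
def look(P,yaw,h,name,side=0,lean=0):
    """camera over P, tool x along yaw, optical axis at P from distance h"""
    R=down(yaw)
    if lean: R=R@cv2.Rodrigues(np.array([0,lean,0.]))[0]
    pos=np.array(P)-R@T[:3,2]*h-R@T[:3,3]
    ctrl.move_ptp(pos,R); ctrl.hold(.15); return snap(name)
E
python3 - <<'E'
from h import *
z=np.load("pics/wr.npz"); cam=(z["K"],z["R"],z["t"])
H=onz((256,186),cam,83); E=onz((304,238),cam,60); d=E-H; yb=np.arctan2(d[1],d[0]); print(H,E,yb,np.hypot(*d[:2]))
w=np.load("pics/wt.npz"); camt=(w["K"],w["R"],w["t"])
A=onz((317,182),camt,38);B=onz((320,230),camt,38);d=A-B; print(A,B,np.arctan2(d[1],d[0]),np.hypot(*d[:2]))
yaw=yb+np.pi
for y in (yb,yb+np.pi):
    print(y, ctrl.solve_ik((H+E)/2+[0,0,150],down(y)))
E
```

```text
[ 542.98185727 -113.20930756   83.        ] [ 566.48884636 -189.35654705   60.        ] -1.271373083990377 79.69303996394143
[602.81344258 189.6023104   38.        ] [618.84490573 142.22077694  38.        ] 1.8970535756261606 50.020171177826555
-1.271373083990377 [-4.16719698e-01  2.36625627e-01  1.57927929e+00 -4.44089210e-16
  1.32568773e+00  2.42544971e+00]
1.8702195695994162 [-4.16719698e-01  2.36625627e-01  1.57927929e+00 -4.44089210e-16
  1.32568773e+00 -7.16142941e-01]
```

```bash
python3 - <<'E'
from h import *
look([555,-150,58],1.87,240,"r2")
look([611,166,35],1.87,240,"c2")
print(sensors.read_state()["t"], sensors.read_state()["q"])
a=cv2.imread("pics/r2.png"); b=cv2.imread("pics/c2.png")
cv2.imwrite("pics/r2z.png",cv2.resize(a[60:330,150:410],None,fx=2.2,fy=2.2,interpolation=cv2.INTER_CUBIC))
cv2.imwrite("pics/c2z.png",cv2.resize(b[90:290,180:380],None,fx=2.5,fy=2.5,interpolation=cv2.INTER_CUBIC))
E
```

```text
5.7 [ 1.21105567e-01  4.25850869e-01  1.48628475e+00 -2.21511036e-04
  1.22912213e+00 -1.75797130e-01]
```

View pics/r2z.png

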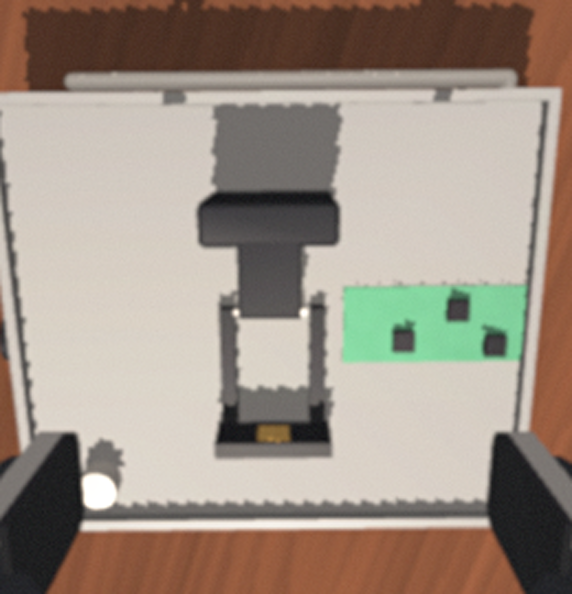

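View pics/c2z.png

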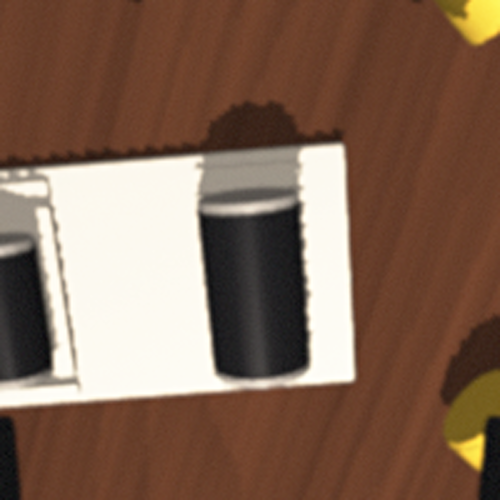

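r2z shows the tongue tip at (270,317), the end stop's top strip at rows 444–456 and columns 217–331, the housing at (269,220) and the thumbscrew at (99,490). c2z shows the big dark cell with its plain flat end facing up in the image at (250,200), so the button end is at the lower end, (262,380). That agrees with the bay's x direction. Next come the measurements.

```bash
python3 - <<'E'
from h import *
def L(n):
    z=np.load(f"pics/{n}.npz"); return z["p"],z["d"],(z["K"],z["R"],z["t"])
p,d,cam=L("r2"); C=cloud(d,cam)
f=lambda u,v:(150+u/2.2,60+v/2.2)
pts={"stopL":(217,444,60),"stopR":(331,444,60),"stopoutL":(217,456,60),"stopoutR":(331,456,60),"tongL":(237,317,83),"tongR":(302,317,83),"housL":(199,240,83),"housR":(339,240,83)}
Q={k:onz(f(u,v),cam,z) for k,(u,v,z) in pts.items()}
for k,v in Q.items(): print(k,v.round(1))
m=lambda a:(Q[a+"L"]+Q[a+"R"])/2
tg=m("tong"); st=m("stop"); ho=m("hous"); dx=st-ho; print("yaw by centres",np.arctan2(dx[1],dx[0]))
w=Q["stopR"]-Q["stopL"]; print("stop w",np.hypot(*w[:2]),"yaw perp",np.arctan2(w[1],w[0])-np.pi/2, np.arctan2(w[1],w[0])+np.pi/2)
w=Q["housR"]-Q["housL"]; print("hous w",np.hypot(*w[:2]),np.arctan2(w[1],w[0])-np.pi/2)
yb=np.arctan2(dx[1],dx[0]); ax=np.array([np.cos(yb),np.sin(yb),0])
print("tongue->stop",(st-tg)@ax,"expect 53.25..60.25; hous->tong",(tg-ho)@ax, "expect 23")
# depth: heights in regions
def reg(u0,u1,v0,v1): return C[int(60+v0/2.2):int(60+v1/2.2),int(150+u0/2.2):int(150+u1/2.2)].reshape(-1,3)
for n,r in {"hous":(215,325,205,230),"tong":(245,295,255,305),"stop":(225,325,447,454),"floor":(250,300,335,375),"plate":(100,180,250,350)}.items(): print(n,np.median(reg(*r),0).round(1), reg(*r)[:,2].std().round(2))
# column profile along bay centre: x(bay rel tongue), z
o=tg
for v in range(300,475,6):
    q=np.median(reg(230,262,v,v+6) if v>330 else reg(250,290,v,v+6),0); print(v,((q-o)@ax).round(1),q[2].round(1),end=" | ")
print()
# cell
p,d,cam=L("c2"); C=cloud(d,cam); S=C.reshape(-1,3); g=p.max(-1).reshape(-1)
near=(np.hypot(S[:,0]-611,S[:,1]-166)<45)&(S[:,2]>30)
c=S[near]; print("cell pts",len(c),"zmax",np.percentile(c[:,2],99))
cr=S[near&(S[:,2]>np.percentile(c[:,2],99)-3)]; m0=cr.mean(0); u,s,vt=np.linalg.svd((cr-m0)[:,:2],full_matrices=False); a=vt[0]*np.sign(vt[0]@ax[:2]); print("crest mean",m0,"yaw",np.arctan2(a[1],a[0]))
t=(cr-m0)[:,:2]@a; print("extent",t.min(),t.max(),np.percentile(t,[1,99]))
print("side extents (all>30)",np.percentile((c-m0)[:,:2]@np.array([-a[1],a[0]]),[1,99]))
g=lambda u,v:(180+u/2.5,90+v/2.5)
for uv in [(249,212),(262,372),(262,382)]: print(uv,onz(g(*uv),cam,39).round(1))
E
```

```text
stopL [ 546.  -201.6   60. ]
stopR [ 586.3 -189.2   60. ]
stopoutL [ 547.3 -206.3   60. ]
stopoutR [ 587.8 -193.8   60. ]
tongL [ 539.2 -146.1   83. ]
tongR [ 558.8 -140.1   83. ]
housL [ 521.3 -126.1   83. ]
housR [ 562.2 -113.5   83. ]
yaw by centres -1.2586713737194328
stop w 42.1368573809637 yaw perp -1.2714336476546004 1.8701590059351927
hous w 42.74390775250633 -1.2705136188942514
tongue->stop 55.046223923621284 expect 53.25..60.25; hous->tong 24.386012312663226 expect 23
hous [ 539.1 -113.1   81.4] 8.92
tong [ 545.  -131.2   81.5] 15.69
stop [ 566.5 -197.8   58.5] 19.88
floor [ 557.1 -168.6   38.4] 17.47
plate [ 501.7 -162.7   38.4] 13.83
300 -4.7 81.4 | 306 -2.9 81.3 | 312 -1.0 81.3 | 318 11.9 38.9 | 324 15.9 38.4 | 330 17.8 38.4 | 336 19.6 38.9 | 342 22.2 38.9 | 348 24.4 38.8 | 354 26.7 38.9 | 360 29.1 38.7 | 366 32.1 38.6 | 372 34.3 38.6 | 378 36.6 38.8 | 384 39.3 38.7 | 390 41.5 39.0 | 396 44.0 38.6 | 402 46.8 38.9 | 408 49.5 38.9 | 414 51.8 39.1 | 420 54.1 39.9 | 426 55.0 44.5 | 432 55.1 50.3 | 438 55.2 55.7 | 444 55.9 58.3 | 450 58.5 58.4 | 456 70.9 38.9 | 462 73.8 38.4 | 468 76.4 38.7 | 474 79.5 38.7 | 
cell pts 32030 zmax 224.92676649726394
crest mean [606.42706531 179.72680299 223.61886202] yaw 0.29726359031700766
extent -24.170251380005336 24.00641612622725 [-23.32606081  23.1126347 ]
side extents (all>30) [-38.48939148   6.2575363 ]
(249, 212) [603.8 188.8  39. ]
(262, 372) [622.6 141.6  39. ]
(262, 382) [623.7 138.3  39. ]
```

```bash
python3 - <<'E'
from h import *
z=np.load("pics/c2.npz"); p,d,cam=z["p"],z["d"],(z["K"],z["R"],z["t"])
C=cloud(d,cam); S=C.reshape(-1,3)
n=(np.hypot(S[:,0]-613,S[:,1]-164)<45)&(S[:,2]>26)&(S[:,2]<45); c=S[n]
zm=np.percentile(c[:,2],98); cr=c[c[:,2]>zm-2.5]; m=cr.mean(0)
vt=np.linalg.svd((c-c.mean(0))[:,:2],full_matrices=False)[2]; a=vt[0]*np.sign(-vt[0][1]); b=np.array([-a[1],a[0]])
print("zmax",zm,"crest mean",m,"yaw",np.arctan2(a[1],a[0]))
t=(cr-m)[:,:2]@a; print("crest ext",np.percentile(t,[0,1,99,100]).round(1)); s=(c-m)[:,:2]@b; print("side",np.percentile(s,[0,1,99,100]).round(1))
for v in range(182,392,7):
    u=int(180+(248+(v-200)*14/180)/2.5); r=int(90+v/2.5); q=C[r,u]; print(v,((q-m)[:2]@a).round(1),q[2].round(1),p[r,u].tolist())
E
```

```text
zmax 38.41764865382454 crest mean [613.07235658 164.68048866  37.12602049] yaw -1.1897505238631592
crest ext [-28.8 -28.2  29.7  30.8]
side [-16.  -15.5  15.3  15.8]
182 -31.0 6.0 [159, 150, 137]
189 -28.8 8.3 [122, 116, 107]
196 -28.8 24.9 [88, 83, 79]
203 -28.3 36.3 [173, 162, 151]
210 -26.1 37.0 [228, 214, 199]
217 -24.9 38.7 [89, 83, 78]
224 -22.4 37.4 [56, 53, 54]
231 -20.2 37.7 [53, 51, 50]
238 -18.0 38.2 [55, 53, 55]
245 -15.6 37.7 [58, 55, 55]
252 -13.8 36.5 [54, 51, 51]
259 -11.5 37.0 [58, 56, 56]
266 -9.5 38.4 [58, 53, 54]
273 -6.7 36.4 [56, 53, 56]
280 -4.5 37.2 [61, 57, 57]
287 -2.9 37.0 [61, 59, 58]
294 -0.3 36.6 [60, 59, 56]
301 1.6 38.2 [64, 60, 60]
308 4.1 37.9 [65, 62, 61]
315 6.5 37.9 [65, 60, 59]
322 8.3 37.4 [66, 62, 63]
329 10.4 38.5 [67, 65, 63]
336 12.9 38.4 [68, 65, 65]
343 15.5 38.1 [69, 66, 67]
350 18.3 37.1 [71, 67, 68]
357 19.9 37.5 [70, 67, 66]
364 22.4 37.4 [72, 67, 66]
371 25.0 37.4 [71, 68, 67]
378 27.4 37.6 [143, 134, 124]
385 29.6 38.5 [232, 220, 202]
```

```bash
cat >> h.py <<'E'
def tips(d):
    """finger point max z in tool frame, from wrist depth"""
    K=optics.camera_params("wrist")["mtx"]; v,u=np.mgrid[:420,:560]
    P=np.stack([(u-K[0,2])*d/K[0,0],(v-K[1,2])*d/K[1,1],d],-1)@T[:3,:3].T+T[:3,3]
    m=(d>0)&(np.abs(P[...,0])<14)&(np.abs(P[...,1])<60)&(P[...,2]<45)&(P[...,2]>0)
    return P[m]
E
python3 - <<'E'
from h import *
f=tips(np.load("pics/c2.npz")["d"]); print("open",len(f),f.min(0) if len(f) else 0,np.percentile(f[:,2],[50,99,100]))
R=down(-1.19+np.pi); a=np.array([np.cos(-1.19),np.sin(-1.19),0]); g=np.array([613.8,162.9,0])+4*a
ctrl.move_ptp(g+[0,0,110],R); ctrl.gripper_to(50,60); ctrl.hold(.2)
s=sensors.read_state(); print(ctrl.tcp_to_tips,s["eef_pos"],s["grip_width"],s["force"],g)
p,d,c=snap("hov"); f=tips(d); print(len(f),np.percentile(f[:,2],[50,99,100]) if len(f) else 0,s["t"])
E
```

```text
open 1311 [-1.13040314e+01 -5.70950688e+01  8.45310660e-04] [ 5.20065201 13.2267321  14.35537493]
25.0 [615.30033186 159.25926558 110.1579593 ] 49.87014053669738 [-0.66639807 -0.8837128  -0.03253064] [615.28663949 159.18652413   0.        ]
1789 [ 8.93957546 22.64314496 24.03827394] 6.625
```

```bash
python3 - <<'E'
from h import *
R=down(-1.19+np.pi); a=np.array([np.cos(-1.19),np.sin(-1.19),0]); g=np.array([613.8,162.9,0])+4*a
print(ctrl.move_l(g+[0,0,60],R,vel=120), ctrl.move_l(g+[0,0,38],R,vel=50,threshold=8))
s=sensors.read_state(); print(s["eef_pos"],s["force"])
ctrl.gripper_to(25,90); s=sensors.read_state(); print(s["grip_width"],s["force"],s["eef_pos"])
ctrl.move_l(g+[0,0,150],R,vel=120); ctrl.hold(.2); s=sensors.read_state(); print(s["grip_width"],s["force"],s["eef_pos"],s["t"])
p,d,cam=snap("held")
P=s["eef_rot"].T
C=(cloud(d,cam)-s["eef_pos"])@s["eef_rot"]   # tool frame
np.save("pics/heldC.npy",C)
cv2.imwrite("pics/heldz.png",cv2.resize(p[190:420,150:410,::-1],None,fx=2.2,fy=2.2))
E
```

```text
False False
[615.07968547 159.18117387  37.620878  ] [ 0.5941853   1.13946461 -0.29358429]
30.077277978426086 [-0.67359809  0.66747267  3.17818207] [616.06954228 159.28785244  38.85747077]
29.980177837344158 [ 0.14378187 -0.46304894 -1.13061866] [614.63112976 159.07665275 148.79013593] 9.425
```

View pics/heldz.png

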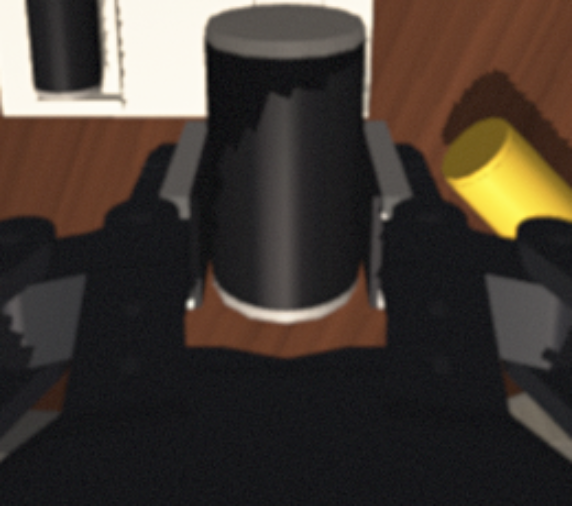

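```bash
python3 - <<'E'
from h import *
C=np.load("pics/heldC.npy"); p=np.load("pics/held.npz")["p"]
f=lambda u,v:(int(150+u/2.2),int(190+v/2.2))
for v in range(6,330,10):
    u,r=f(286,v); print(v,C[r,u-1:u+2].mean(0).round(1),p[r,u].tolist())
for v in (40,80,150,250):  # row cross-sections: silhouette
    row=C[f(0,v)[1]]; m=(np.abs(row[:,1])<25)&(np.abs(row[:,2])<30)
    print(v,[(round(x[1],1),round(x[2],1)) for x in row[m][::4]])
E
```

```text
6 [34.5  0.  31.2] [112, 106, 98]
16 [34.7 -0.  20.5] [88, 82, 78]
26 [34.7 -0.  13.4] [86, 83, 77]
36 [34.7 -0.1  5.4] [88, 82, 79]
46 [34.2 -0.1  1.4] [119, 113, 108]
56 [32.  -0.1  1.6] [108, 102, 94]
66 [30.1 -0.1  1.2] [12, 15, 20]
76 [28.5 -0.1  1. ] [18, 20, 21]
86 [26.1 -0.1  1.5] [22, 21, 24]
96 [24.4 -0.   1.5] [24, 23, 24]
106 [22.2 -0.   1.7] [71, 66, 66]
116 [20.7 -0.   1.2] [71, 68, 65]
126 [18.1 -0.   2. ] [74, 71, 67]
136 [16.7 -0.   1.2] [73, 67, 66]
146 [14.5 -0.   1.1] [75, 73, 71]
156 [12.4 -0.   1.7] [77, 74, 71]
166 [10.5 -0.   1. ] [78, 76, 73]
176 [ 8.1 -0.   1.2] [83, 78, 75]
186 [ 6.2 -0.   1.4] [83, 77, 74]
196 [ 4.  -0.   1.1] [82, 76, 75]
206 [ 2.  -0.   1.3] [79, 74, 72]
216 [-0.2 -0.   0.9] [82, 77, 74]
226 [-2.3 -0.   1.3] [85, 80, 76]
236 [-4.9  0.   1.5] [82, 78, 75]
246 [-6.4  0.   0.9] [85, 79, 78]
256 [-8.9  0.   0.9] [83, 79, 77]
266 [-11.3   0.    1.6] [82, 76, 74]
276 [-13.7   0.    1.4] [85, 81, 77]
286 [-16.4   0.    1.6] [85, 79, 76]
296 [-18.1   0.    1.2] [85, 81, 78]
306 [-20.5   0.    1. ] [82, 78, 73]
316 [-23.2   0.    1.8] [241, 233, 
[... 3266 characters left out ...]
p.float64(0.3)), (np.float64(3.5), np.float64(1.6)), (np.float64(5.3), np.float64(3.0)), (np.float64(7.0), np.float64(2.7)), (np.float64(8.8), np.float64(3.8)), (np.float64(10.6), np.float64(4.4)), (np.float64(12.7), np.float64(7.1)), (np.float64(15.1), np.float64(11.9)), (np.float64(14.8), np.float64(-4.0)), (np.float64(15.5), np.float64(-10.7)), (np.float64(16.3), np.float64(-14.6)), (np.float64(15.5), np.float64(-27.7)), (np.float64(16.5), np.float64(-29.0)), (np.float64(17.8), np.float64(-29.1)), (np.float64(19.7), np.float64(-27.6)), (np.float64(20.8), np.float64(-28.8)), (np.float64(22.2), np.float64(-28.3)), (np.float64(23.2), np.float64(-29.1)), (np.float64(24.5), np.float64(-29.2))]
```

The grasp is good: the cell is level in the grip, centred laterally to about 0.5 mm, with its centre at tool (4, 0, 16.4). The end stop is at x ≈ +29.3. Next I move above the bay with the cell tilted 24°.

```bash
cat >> h.py <<'E'
YB=-1.268; B=np.array([557.2,-168.3,56.5]); AX=np.array([np.cos(YB),np.sin(YB),0]); LY=np.array([-AX[1],AX[0],0]); Z=np.array([0,0,1.])
OFF=np.array([4,0,16.4])
def pose(cx,cz,deg,cy=0):
    t=np.deg2rad(deg); x=-(AX*np.cos(t)+Z*np.sin(t)); z=AX*np.sin(t)-Z*np.cos(t); R=np.c_[x,np.cross(z,x),z]
    return B+AX*cx+LY*cy+Z*cz-R@OFF, R
def where(s=None):
    """actual cell pose cx,cy,cz,deg and force Fx,Fy,Fz in the bay frame"""
    s=s or sensors.read_state(); c=s["eef_pos"]+s["eef_rot"]@OFF-B; x=-s["eef_rot"][:,0]
    F=s["force"]; return np.array([c@AX,c@LY,c[2],np.rad2deg(np.arcsin(x[2])),F@AX,F@LY,F[2]])
import json,os
def corr(v=None):
    if v is not None: json.dump(list(v),open("corr.json","w"))
    return np.array(json.load(open("corr.json"))) if os.path.exists("corr.json") else np.zeros(3)
def go(cx,cz,deg,cy=0,vel=25,thr=None,gain=.5):
    k=corr(); p,R=pose(cx,cz,deg,cy); hit=ctrl.move_l(p+k,R,vel=vel,threshold=thr)
    if not hit:
        e=p-sensors.read_state()["eef_pos"]; corr(np.clip(k+gain*e,-4,4))
    return hit
E
python3 - <<'E'
from h import *
for w in [(11,80,24),(11,15,24),(-6,12,24),(-2,0,0)]: print(w,ctrl.solve_ik(*pose(*w)))
p,R=pose(11,110,24); ctrl.move_ptp(p,R); go(11,70,24,vel=100,gain=1); go(11,45,24,vel=60); ctrl.hold(.2)
print(where().round(2),corr(),sensors.read_state()["t"])
E
```

```text
(11, 80, 24) [-0.28346144  0.25261264  1.77374095 -0.43910208  0.92228199 -0.35219143]
(11, 15, 24) [-0.28346144  0.35375257  1.80546223 -0.49014011  0.80343154 -0.27386555]
(-6, 12, 24) [-0.25585034  0.34711831  1.82326643 -0.49920184  0.80446421 -0.23853499]
(-2, 0, 0) [-4.44522545e-01  4.34200257e-01  1.66093699e+00 -4.44089210e-16
  1.04645541e+00 -7.47318872e-01]
[ 1.148e+01  1.400e-01  4.587e+01  2.403e+01 -3.000e-02  3.200e-01
 -1.350e+00] [ 0.0875432  -0.1391297   0.45526006] 12.075
```

```bash
python3 - <<'E'
from h import *
print(go(11,24,24,vel=40,thr=6)); print(where().round(2)); p,d,c=snap("ent"); a=p[40:420,100:460,::-1]
cv2.imwrite("pics/entz.png",cv2.resize(a,None,fx=1.5,fy=1.5))
E
```

```text
False
[11.18  0.04 24.26 24.   -0.09 -0.43 -1.47]
```

View pics/entz.png

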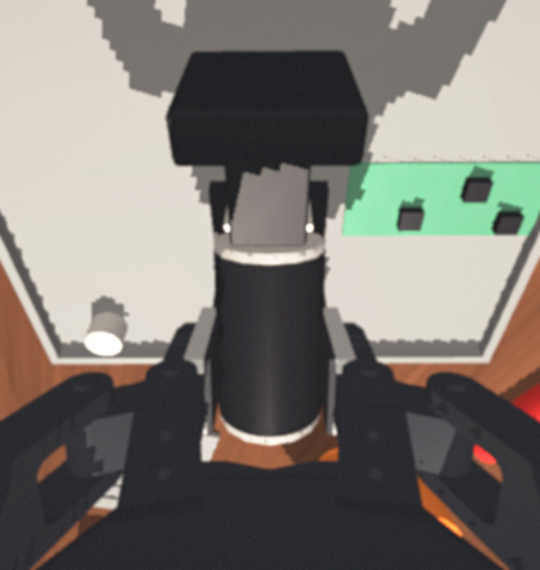

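The tongue (columns 232–308, row 245) is centred on the cell (columns 215–326), just ahead of its flat end, so I can go in.

```bash
python3 - <<'E'
from h import *
def avg(n=4):
    a=[]
    for _ in range(n): a.append(where()); ctrl.hold(.02)
    return np.mean(a,0)
print(go(11,15,24,vel=30,thr=5)); f0=avg(); print(f0.round(2))
for i in range(1,13):
    cx=11-i; cz=15-min(i,6)*.45
    go(cx,cz,24,vel=20,gain=.3); w=avg(2); print(cx,round(cz,1),w.round(2))
    if abs(w[4]-f0[4])>14 or abs(w[6]-f0[6])>7: print("STOP"); break
print(sensors.read_state()["t"],corr())
E
```

```text
False
[10.98 -0.12 15.06 23.99  0.11  0.27 -1.46]
10 14.6 [10.09  0.21 15.02 24.01 -0.1   0.12 -1.74]
9 14.1 [ 9.57  0.32 14.74 24.05  1.9   0.09 -0.66]
8 13.7 [ 8.44  0.37 14.16 24.06  2.95  0.12  0.27]
7 13.2 [ 7.16  0.27 13.46 24.05  3.95  0.48  0.33]
6 12.8 [ 6.07  0.15 12.89 24.04  4.72  0.78  0.31]
5 12.3 [ 5.25  0.12 12.51 24.06  5.41  0.71  0.28]
4 12.3 [ 4.4   0.11 12.54 24.08  6.65  0.79  0.31]
3 12.3 [ 3.51  0.11 12.57 24.1   7.22  0.17  0.5 ]
2 12.3 [ 2.59  0.13 12.61 24.12  7.55  0.41 -0.21]
1 12.3 [ 1.670e+00  1.200e-01  1.264e+01  2.414e+01  8.350e+00 -2.000e-02
 -5.600e-01]
0 12.3 [ 0.71  0.13 12.67 24.17  9.46  0.52  0.82]
-1 12.3 [-0.23  0.12 12.68 24.19  9.79  0.15  0.23]
16.725 [-0.85870727  1.14419208 -0.86921475]
```

```bash
cat >> h.py <<'E'
def avg(n=3):
    a=[]
    for _ in range(n): a.append(where()); ctrl.hold(.02)
    return np.mean(a,0)
def push(w):
    t=np.deg2rad(w[3]); return -25.25-(w[0]-30.75*np.cos(t)-16.5*np.sin(t))
def target(deg,xs,gap,fl):
    t=np.deg2rad(deg); s,c=np.sin(t),np.cos(t)
    return xs-gap-max(28.75*c+16.5*s,30.75*c+5*s), -16.5+fl+30.75*s+16.5*c
E
python3 - <<'E'
from h import *
xs=29.3
def rep(tag):
    w=avg(); pu=push(w); print(tag,w.round(2),"push",pu.round(1),"Fpred",(2.4+.8*pu).round(1)); return w
for cx in (-2,-3,-4,-5,-5.9):
    go(cx,12.1,24,vel=20,gain=.5); w=rep(cx)
    if abs(w[6]+1.4)>7: raise SystemExit("Fz")
for deg in (24,22,20,18,16,14):
    cx,cz=target(deg,xs,2.2,.9); go(cx,cz,deg,vel=15,gain=.5); w=rep(deg)
    if abs(w[6]+1.4)>7 or w[4]<2.4+.8*push(w)-5: print("STOP"); break
print(sensors.read_state()["t"],corr())
E
```

```text
-2 [-1.12  0.14 12.61 24.22 10.43 -0.15  0.99] push 10.7 Fpred 10.9
-3 [-2.21  0.15 12.6  24.26 11.3  -0.55  1.22] push 11.8 Fpred 11.8
-4 [-3.250e+00  1.700e-01  1.259e+01  2.429e+01  1.194e+01 -1.000e-02
  1.250e+00] push 12.8 Fpred 12.7
-5 [-4.25  0.18 12.57 24.32 13.01 -0.51  2.19] push 13.8 Fpred 13.5
-5.9 [-5.2   0.19 12.57 24.35 14.02 -0.63  1.38] push 14.8 Fpred 14.2
24 [-5.27  0.2  12.46 24.37 13.38 -0.89  2.6 ] push 14.8 Fpred 14.3
22 [-5.110e+00  2.000e-01  1.134e+01  2.236e+01  1.340e+01 -1.000e-02
  1.760e+00] push 14.6 Fpred 14.1
20 [-5.22  0.16 10.22 20.36 13.35 -0.13  0.98] push 14.5 Fpred 14.0
18 [-5.2   0.13  9.18 18.35 13.68  0.38 -0.57] push 14.3 Fpred 13.9
16 [-5.1   0.11  8.17 16.34 13.07  0.99 -2.03] push 14.0 Fpred 13.6
14 [-4.92  0.07  7.17 14.33 12.99  2.06 -3.18] push 13.5 Fpred 13.2
20.025 [-2.13501065  3.09411985 -1.38879424]
```

```bash
python3 - <<'E'
from h import *
xs=29.3
def rep(tag):
    w=avg(); pu=push(w); print(tag,w.round(2),"push",pu.round(1),"Fpred",(2.4+.8*pu).round(1)); return w
for deg in (12,10,8,6,4,2,0):
    cx,cz=target(deg,xs,2.2,.9); go(cx,cz,deg,vel=15,gain=.5); w=rep(deg)
    if abs(w[6]+1.4)>7 or w[4]<2.4+.8*push(w)-5: print("STOP"); break
print(sensors.read_state()["t"],corr(),sensors.read_state()["grip_width"],sensors.read_state()["wrist_torque"])
E
```

```text
12 [-4.63  0.05  6.28 12.32 12.34  2.43 -4.56] push 12.9 Fpred 12.8
10 [-4.29 -0.06  5.35 10.31 11.95  2.13 -5.16] push 12.2 Fpred 12.2
8 [-4.2  -0.15  4.51  8.31 11.55  1.94 -5.25] push 11.8 Fpred 11.8
6 [-4.12 -0.17  3.61  6.31 11.37  1.43 -5.61] push 11.2 Fpred 11.4
4 [-4.04 -0.2   2.62  4.3  11.    2.21 -5.07] push 10.7 Fpred 11.0
2 [-3.95 -0.2   1.56  2.29 10.59  1.07 -5.43] push 10.1 Fpred 10.5
0 [-3.79 -0.18  0.57  0.29 10.7   1.32 -5.39] push 9.4 Fpred 9.9
22.125 [-1.33731103  2.62576746  0.23600681] 29.975037027601484 [-1.58253157 -0.66362141  0.01008608]
```

```bash
python3 - <<'E'
from h import *
cx=target(0,29.3,2.2,0)[0]
f=avg(6); print(f.round(2))
for cz in np.arange(.5,-1.6,-.3):
    go(cx,cz,0,vel=10,gain=.3); w=avg(4); print(round(cz,1),w.round(2))
    if w[6]-f[6]>3.5: print("floor"); break
print(sensors.read_state()["t"])
p,d,c=snap("low"); cv2.imwrite("pics/lowz.png",cv2.resize(p[40:420,100:460,::-1],None,fx=1.5,fy=1.5))
E
```

```text
[-3.92 -0.17  0.58  0.3   9.98  1.13 -5.47]
0.5 [-3.9  -0.15  0.53  0.31 10.33  0.28 -4.7 ]
0.2 [-3.76 -0.12  0.43  0.31  9.98  0.37 -3.02]
-0.1 [-3.58 -0.1   0.35  0.32  9.68 -0.41 -1.55]
floor
23.175
```

View pics/lowz.png

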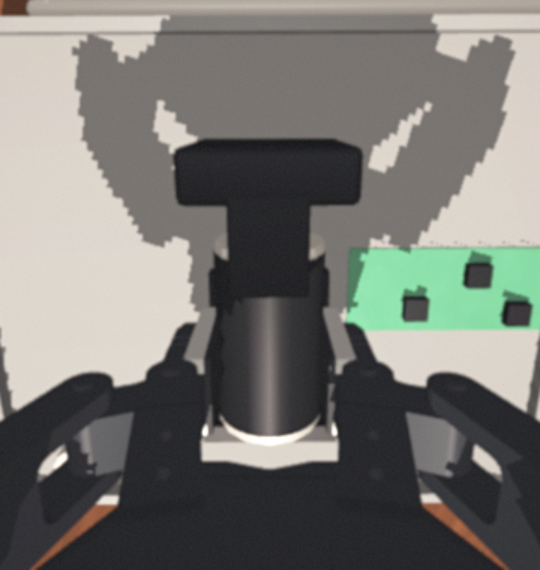

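```bash
cat > chk.py <<'E'
from h import *
def check(n):
    z=np.load(f"pics/{n}.npz"); C=cloud(z["d"],(z["K"],z["R"],z["t"])); D=C-B; X=D@AX; Y=D@LY; H=C[...,2]
    fl=np.median(H[(np.abs(np.abs(Y)-50)<10)&(X>-20)&(X<20)&(H<60)&(H>25)]); print("plate z",fl.round(2))
    st=(np.abs(Y)>10)&(np.abs(Y)<21)&(X>24)&(X<42)&(H>50)&(H<64); 
    if st.sum(): print("stop n",st.sum(),"z",np.median(H[st]).round(2),"x",np.percentile(X[st],[2,50,98]).round(1))
    m=(np.abs(Y)<4)&(X>-24)&(X<40)&(H>62)&(H<80)
    k=np.polyfit(X[m],H[m],1) ; print("crest h over plate at 0:",(k[1]-fl).round(2),"pitch deg",np.rad2deg(np.arctan(k[0])).round(2),"x-range",np.percentile(X[m],[1,99]).round(1),m.sum())
    mm=(np.abs(Y)<14)&(X>-24)&(X<40)&(H>52)&(H<80); print("lateral centre",np.average(Y[mm]).round(2))
if __name__=="__main__":
    import sys; check(sys.argv[1])
E
python3 chk.py low
```

```text
plate z 38.81
stop n 429 z 58.43 x [27.5 31.7 34.9]
crest h over plate at 0: 33.09 pitch deg -0.09 x-range [-21.8  24.3] 1838
lateral centre -0.03
```

```bash
python3 - <<'E'
from h import *
w=avg(6); x0=w[0]; print(w.round(2)); last=None
for i in range(1,16):
    k=corr(); p,R=pose(x0+.35*i,.2,0); 
    if i==1:  # keep current command continuous
        base=k
    ctrl.move_l(p+base,R,vel=8); w=avg(4); pr=2.4+.8*push(w); print(i,w.round(2),"F-Fpred",(w[4]-pr).round(2))
    if w[4]-pr<-2.5: print("against stop"); break
print(sensors.read_state()["t"])
snap("ease")
E
python3 chk.py ease
```

```text
[-3.58 -0.09  0.35  0.32  9.83 -0.66 -2.1 ]
1 [-3.31 -0.1   0.38  0.3   9.74 -0.47 -1.71] F-Fpred 0.22
2 [-3.04 -0.1   0.38  0.3   9.65 -0.43 -2.14] F-Fpred 0.34
3 [-2.77 -0.1   0.36  0.29  9.35 -0.48 -1.48] F-Fpred 0.26
4 [-2.51 -0.09  0.37  0.28  9.52 -0.19 -2.01] F-Fpred 0.64
5 [-2.27 -0.11  0.34  0.27  8.96 -0.33 -2.23] F-Fpred 0.28
6 [-2.24 -0.1   0.34  0.23  7.95 -0.27 -1.66] F-Fpred -0.7
7 [-2.21 -0.1   0.34  0.2   6.81 -0.25 -0.62] F-Fpred -1.8
8 [-2.18 -0.1   0.35  0.16  6.44 -0.25 -0.18] F-Fpred -2.14
9 [-2.17 -0.11  0.33  0.13  5.93 -0.31  0.25] F-Fpred -2.63
against stop
26.175
plate z 38.81
stop n 339 z 58.43 x [24.9 31.7 34.9]
crest h over plate at 0: 33.05 pitch deg -0.08 x-range [-21.6  25.8] 1898
lateral centre -0.03
```

```bash
python3 - <<'E'
from h import *
base=corr(); x0=-3.58
for i in range(11,24,2):
    p,R=pose(x0+.35*i,.2,0); ctrl.move_l(p+base,R,vel=8); w=avg(4); print(i,w.round(2))
    if w[4]<2: break
ctrl.gripper_to(36); print(where().round(2),sensors.read_state()["grip_width"])
ctrl.gripper_to(46); w=avg(); print(w.round(2))
s=sensors.read_state(); P=s["eef_pos"]; 
print(ctrl.move_l(P+[0,0,25],vel=40,threshold=6), ctrl.move_l(P+[0,0,130],vel=120)); ctrl.hold(.3)
print(sensors.read_state()["t"],sensors.read_state()["force"])
p,d,c=snap("rel"); cv2.imwrite("pics/relz.png",cv2.resize(p[40:420,100:460,::-1],None,fx=1.5,fy=1.5))
E
python3 chk.py rel
```

```text
11 [-2.15 -0.12  0.33  0.05  4.38  0.28  0.67]
13 [-2.09 -0.14  0.31 -0.03  1.95  0.7   2.63]
[-3.21 -1.29 -0.81 -0.17 -0.36 -0.77  0.48] 36.360176913663544
[-2.05 -0.55 -0.01 -0.03 -0.42 -0.14 -0.26]
False False
29.5 [0.7058249  0.16971169 0.92726932]
plate z 38.78
stop n 201 z 58.51 x [25.3 30.8 34.8]
crest h over plate at 0: 33.16 pitch deg -0.17 x-range [-23.7  25.9] 585
lateral centre -0.08
```

View pics/relz.png

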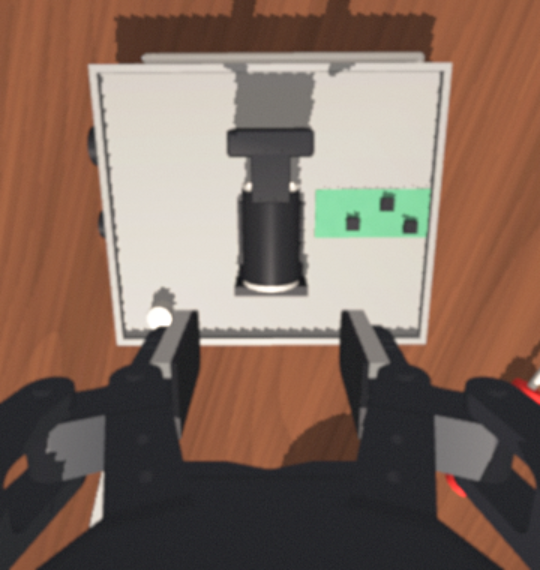

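The cell lies flat in the bay at (270,240), under the tongue and behind the end stop at (270,288). The thumbscrew stands undisturbed at (160,318), and the gripper is clear. I'm handing in.

```bash
python3 - <<'E'
from h import *
ctrl.finish_job(); print(sensors.read_state()["t"])
E
```

```text
the job is handed in; nothing more can be done
the job is handed in; nothing more can be done
```

The big cell is seated in the radio's bay and the job was handed in at about 29.5 s of the 72 s allowed.

- **Inserting:** I took the cell from the tray and tilted its button end up 24°. I then slipped the flat end under the tongue and pushed the spring contact in about 14.8 mm of its 20 mm travel, with about 14 N.
- **Seating:** I tipped the button end down behind the end stop with about 2 mm clearance and lowered the cell to the floor. I then eased it out about 1.4 mm until the force dropped, which showed the button against the end stop. I let the end stop take up nearly all of the spring force (about 2 N left on the gripper) before letting go.
- **Last checks after release:** The top of the cell is 33.2 mm above the radio surface beside the bay (33 expected), pitched −0.2° and centred to within 0.1 mm. Its button end had not moved noticeably since before release, and the gripper is clear.
- **Disagreements:** I first estimated the end stop at x = +29.3 mm from the image, but feeling it put it at about +28.6 mm. Camera heights read about 1.5 mm low throughout, so I compared heights within the same picture. The gripper showed 30 mm on the 33 mm cell, but nothing slipped. The thumbscrew looks undisturbed in the last picture; I took no final picture of the other items.

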